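Load the keyed dish carriers into the sample changer

ROBOT

A 6-joint arm with a two-finger parallel gripper is mounted at the origin on a cart in front of the work surface, level with it; the furniture and walls round the work are solid. World frame = base frame: x ahead of the robot, y to its left, z up, the work surface at z = 0. Lengths are in mm, angles in degrees, forces in N, time in s.
With the tool pointing down it reaches from about 300 to 850 mm from the base axis. Payload 4.2 kg.
Tool frame: the origin (TCP) lies on the centre line of the jaws, within the pads' length; the fingertips stand 8 mm ahead of it and the grasp point (between the pads) lies 11 mm behind it; z points along the fingers, y is the line along which they close (so a half turn about z gives the same grasp; the last joint's range is limited). The gripper opens to 91 mm and grips with 3 to 60 N. Pads are 32 mm wide; open, the fingers measure 118 mm over their backs; the gripper's body (76 mm by 178 mm) begins 60 mm behind the grasp point.
Start: joints at [-64.4, 18.312, 89.639, -0, 72.044, -1.146], TCP at [258.773, -513.497, 221.976] pointing down, gripper open.
Joint ranges: [-177.97, 177.97], [-48.28, 115.42], [12.27, 149.76], [-77.06, 257.06], [2.81, 150.46], [-146.56, 146.56]. Speed limits (degrees/s): [147.25, 147.25, 180, 180, 180, 180].

INTERFACE

Orientations are given as [roll, pitch, yaw] about the fixed x, y, z axes, in that order (R = Rz(yaw) Ry(pitch) Rx(roll)).
In Python, from workcell import telemetry, eyes, ticket gives the robot as it stands. The module is installed in compiled form; this text tells all that it offers.
- The arm moves only by the shell command python3 -m crank 'ROWS' [OPENING] [FORCE]. ROWS is JSON, a list of rows, each an object of numbers: "dx", "dy", "dz": the shift along the world's x, y, z normalised to -1 to 1, where 1 is 80 cm; "yaw": the turn about the world's z normalised to -1 to 1, where 1 is 5 degrees. A call has 1 to 10 rows; each row shifts and turns the commanded pose from where the row before left it; what a row does not reach is not made up. A row lasts 1/8 s, in which the tool goes at most 62.5 mm and 10.7 degrees, less where a joint would pass 70% of its speed; a pose out of reach is approached as far as the arm can. A call with a number of a shift or a turn outside -1 to 1 is refused whole. A call with a gripper value outside its range is refused whole. OPENING is the opening, from 0 (shut) to 1 (fully open), set as the call begins (- or left out, the last holds). The fingers move at their own pace and stop on an object; FORCE is the grip in N (left out, the last holds). Time passes only in rows, so rows that do not move let the fingers close. It gives the time, the measured TCP pose, the force, the opening and the grip force at its end, in the units of the state.
- telemetry.state(): the state, without advancing time (a new reading comes with each control period).
- eyes.grab_frame(name): name is "scene" or "top" or "wrist"; returns the picture (420x560x3 uint8, red, green, blue); there is no depth.
- eyes.calibration(name): a dict with "camera_matrix" (3x3 intrinsics, pixels), "k1" (the pictures are not rectified: a ray, as slopes to the right and down, at radius r is drawn at 1 + k1 r^2 times it, then the intrinsics apply), "world_from_camera" (4x4, takes a point from camera to world coordinates). Camera axes: x right, y down, z forward; pixel columns grow to the right and rows downward; lengths in mm; the calibration is good to about 2 mm. A picture is of the moment at which its call begins: read the wrist's pose just before it. calibration takes no time and is no camera call; for the wrist camera it gives the pose at the moment of the call.
- ticket.job_done(): hands the job in; it is judged then, once.
The state is a dict: "time_s": time; "qpos": joint angles; "qvel": joint speeds; "effort": joint torques, N m; "ee_pos": TCP position; "ee_rot": TCP orientation; "force": force on the tool from outside, world axes, zero at the start; "torque": the same for the moment, N m; "gripper_width": finger opening in mm; "gripper_force": force on a finger pad.
Only numpy, scipy, OpenCV 4.12 (cv2) and the standard library are available. Lean on these libraries where they do the work, as an engineer would, in place of code of your own. Each camera call takes 0.05 s, during which the arm holds its last target. There are 200 camera calls.

TASK

Load the sample changer: first unlock it by pulling the red lock lever right over toward the robot. Turn each blue dish carrier so that its orange key matches the slot of a free socket and seat it fully home, and lay each petri dish flat in the recess of a carrier, one dish to a carrier (a spare carrier stays empty). When every carrier and dish is in place, push the lever right back over toward the middle of the changer to lock it, and leave the beaker and the green-capped bottle where they stand.

Things in the scene. Friction and masses are not known exactly. Their poses are not given: they have to be found in the camera images.
- carrier_0_mid (a point): Dish carrier, blue puck 72 wide, 26 high, 0.08-0.17 kg; point on its axis 13 above underside, z up, x to the orange key (14 wide, 14 high from the underside, out to 47 from axis). At -x a white upright grip tab: 33 to 43 from axis, 28 wide along y, 22 to 58 above underside. Recess in the top 63 wide, 6 deep, floor 7 above this point. Bottom edge chamfered. All mm.
- carrier_1_mid (a point): Dish carrier, blue puck 72 wide, 26 high, 0.08-0.17 kg; point on its axis 13 above underside, z up, x to the orange key (14 wide, 14 high from the underside, out to 47 from axis). At -x a white upright grip tab: 33 to 43 from axis, 28 wide along y, 22 to 58 above underside. Recess in the top 63 wide, 6 deep, floor 7 above this point. Bottom edge chamfered. All mm.
- carrier_2_mid (a point): Dish carrier, blue puck 72 wide, 26 high, 0.08-0.17 kg; point on its axis 13 above underside, z up, x to the orange key (14 wide, 14 high from the underside, out to 47 from axis). At -x a white upright grip tab: 33 to 43 from axis, 28 wide along y, 22 to 58 above underside. Recess in the top 63 wide, 6 deep, floor 7 above this point. Bottom edge chamfered. All mm.
- dish_0_mid (a point): Closed petri dish with cream medium, lying flat; 59 mm across and 15 mm high, plain cylinder; this point is its centre, half-way up; z up. About 16 g, rigid.
- dish_1_mid (a point): Closed petri dish with pink medium; if there, it lies on the worktop, flat; 59 mm across and 15 mm high, plain cylinder; this point is its centre, half-way up; z up. About 16 g, rigid.
- dish_2_mid (a point): Closed petri dish with cream medium; if there, it lies on top of the first one, flat; 59 mm across and 15 mm high, plain cylinder; this point is its centre, half-way up; z up. About 16 g, rigid.
- socket_0_floor (a point): Centre of the floor of a fixed socket, 8 mm above the worktop; z up, x out through its slot. White ring 75 mm wide inside, 87 outside, 18 high, cut through by one slot 18 mm wide between two orange cheeks that reach to 49 mm from the axis. A carrier stands on this floor with its key in the slot, its x axis along this one.
- socket_1_floor (a point): Centre of the floor of a fixed socket, 8 mm above the worktop; z up, x out through its slot. White ring 75 mm wide inside, 87 outside, 18 high, cut through by one slot 18 mm wide between two orange cheeks that reach to 49 mm from the axis. A carrier stands on this floor with its key in the slot, its x axis along this one.
- socket_2_floor (a point): Centre of the floor of a fixed socket, 8 mm above the worktop; z up, x out through its slot. White ring 75 mm wide inside, 87 outside, 18 high, cut through by one slot 18 mm wide between two orange cheeks that reach to 49 mm from the axis. A carrier stands on this floor with its key in the slot, its x axis along this one.
- lock (a joint): Angle of the red lock lever on the changer's rim, on the side nearest the robot: 0 at one end stop (unlocked, leaning outward toward the robot), 1.0 at the other (locked, leaning in toward the changer's centre); it starts locked, 0.88 to 1.0. It turns with slight friction and stays where it is left.
- lock_tip (a point): Centre of the lever's red ball, 26 mm wide, on a 10 mm rod, 80 mm from the hinge, which lies 26 mm above the worktop and 100 mm from the changer's centre. At 0 the lever leans 0.5 rad outward, at 1.0 0.5 rad inward: the ball travels 77 mm, 96 to 106 mm above the worktop. A push of 2 N moves it.
- changer_mid (a point): Centre of the fixed sample changer's grey disc (248 mm wide, 8 mm thick), on its upper face, 8 mm above the worktop. Its x axis is the level direction in which the ball is pushed to lock. The three socket centres lie 70 mm from it.
- beaker: Glass beaker, 53 mm across, 70 mm high, a bystander to be left alone; origin at the centre of its underside.
- bottle: Reagent bottle with green cap, 43 mm across, 82 mm high, a bystander to be left alone; origin at the centre of its underside.
Not all that is in view belongs to the job. Leave any black look-alike of the part that bears dish_1_mid alone.

How it is judged:
By the outcome, as a careful person would: the job done as asked, in the order asked, and still so for the second after the job is handed in, with the robot touching nothing.
Of dish_1, dish_2 only 1 to 2 are there at a start; the rules pass over those that are not, and their reading is None.
At some moment in a run one of carrier_0, carrier_1, carrier_2 may be knocked a few centimetres aside while the robot is not near it.
It also fails if it takes over 208 s, if anything falls off the work surface, if the arm or the gripper's body presses on something with over 40 N, if the wrist force passes 120 N, or if a joint passes its speed limit or range.

## Working session

There is one attempt and no reset: what is moved stays moved. The work goes in short steps, Python scripts to look and compute and a shell command to move; the robot and the scene stay as the last step left them, time stands still between calls to the robot, and variables do not carry over. Pictures are saved under pics/ and viewed, at most 14 in all, crops included, and the job is handed in when it is done.

```bash
mkdir -p pics
python3 - <<'E'
from workcell import telemetry, eyes
import cv2
s=telemetry.state(); print({k:s[k] for k in('time_s','ee_pos','ee_rot','gripper_width','force')})
for n in('scene','top','wrist'):
    cv2.imwrite(f'pics/{n}0.png',eyes.grab_frame(n)[:,:,::-1]); c=eyes.calibration(n); print(n,c)
E
```

```text
{'time_s': 0.0, 'ee_pos': array([ 258.55482262, -513.05942978,  221.12637119]), 'ee_rot': array([-1.79900738e+02, -1.81254941e-03,  2.67447508e+01]), 'gripper_width': 90.97204857678214, 'force': array([-0.56698989,  0.07955878, -0.1587207 ])}
scene {'camera_matrix': array([[449.08496394,   0.        , 292.29381041],
       [  0.        , 449.08496394, 209.65137494],
       [  0.        ,   0.        ,   1.        ]]), 'k1': -0.04793980791557914, 'world_from_camera': array([[-5.05913569e-01, -6.37565859e-01,  5.81000203e-01,
        -1.75489240e+02],
       [-8.62561706e-01,  3.69066844e-01, -3.46088092e-01,
         4.84747322e+02],
       [ 6.22604032e-03, -6.76239188e-01, -7.36655820e-01,
         1.02053437e+03],
       [ 0.00000000e+00,  0.00000000e+00,  0.00000000e+00,
         1.00000000e+00]])}
top {'camera_matrix': array([[380.86577715,   0.        , 273.33368429],
       [  0.        , 380.86577715, 216.97537799],
       [  0.        ,   0.        ,   1.        ]]), 'k1': -0.06163793635760344, 'world_from_camera': array([[-1.34032495e-02, -9.79284753e-01,  2.02043870e-01,
  
[... 151 characters left out ...]
-9.79375432e-01,
         1.28581379e+03],
       [ 0.00000000e+00,  0.00000000e+00,  0.00000000e+00,
         1.00000000e+00]])}
wrist {'camera_matrix': array([[298.6902765 ,   0.        , 279.28287981],
       [  0.        , 298.6902765 , 210.20397146],
       [  0.        ,   0.        ,   1.        ]]), 'k1': -0.027064433429436232, 'world_from_camera': array([[ 4.49687764e-01, -8.58403764e-01, -2.46827658e-01,
         3.29435918e+02],
       [-8.93185632e-01, -4.32356916e-01, -1.23640298e-01,
        -4.78903811e+02],
       [-5.84348072e-04,  2.76062447e-01, -9.61139524e-01,
         3.84349032e+02],
       [ 0.00000000e+00,  0.00000000e+00,  0.00000000e+00,
         1.00000000e+00]])}
```

View pics/top0.png

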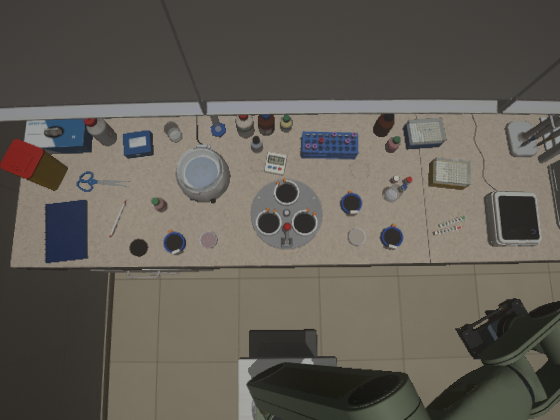

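View pics/scene0.png

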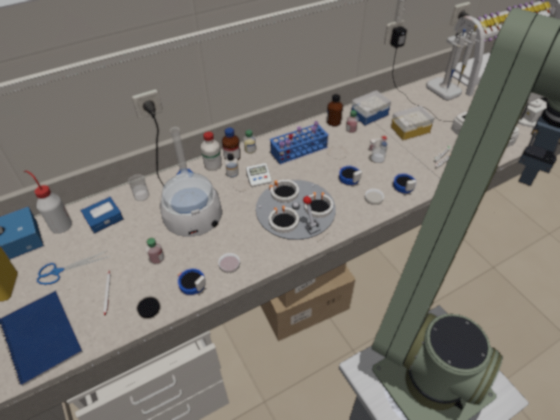

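Top view: changer around (286,214), carriers at (351,204), (392,237), (174,242), cream dish at (357,237), pink dish at (209,240), black decoy at (138,247). The lever ball is at (287,227). In the scene view the beaker/bottle stand at the left near (155,250).

```bash
cat > h.py <<'E'
import numpy as np, cv2
from workcell import eyes, telemetry
def p2w(name,uv,z,c=None):
    c=c or eyes.calibration(name); K=c['camera_matrix']; T=c['world_from_camera']
    d=(np.array(uv,float)-K[:2,2])/K[0,0]; s=d.copy()
    for _ in range(20): s=d/(1+c['k1']*(s@s))
    r=T[:3,:3]@np.array([s[0],s[1],1]); o=T[:3,3]
    return (o+r*(z-o[2])/r[2])[:2]
def w2p(name,P,c=None):
    c=c or eyes.calibration(name); T=c['world_from_camera']
    q=T[:3,:3].T@(np.array(P,float)-T[:3,3]); s=q[:2]/q[2]
    return c['camera_matrix'][:2,2]+c['camera_matrix'][0,0]*s*(1+c['k1']*(s@s))
def ortho(name,x0,x1,y0,y1,z,f,img=None,c=None):
    """plan view of plane z: rows = x downward from x1, cols = y from y1 (left) ; f px/mm"""
    img=eyes.grab_frame(name) if img is None else img; c=c or eyes.calibration(name)
    xs=np.arange(x1,x0,-1/f); ys=np.arange(y1,y0,-1/f)
    Y,X=np.meshgrid(ys,xs); T=c['world_from_camera']
    q=(np.stack([X,Y,np.full_like(X,z)],-1)-T[:3,3])@T[:3,:3]; s=q[...,:2]/q[...,2:]
    m=(c['camera_matrix'][:2,2]+c['camera_matrix'][0,0]*s*(1+c['k1']*(s**2).sum(-1,keepdims=True))).astype(np.float32)
    return cv2.remap(img,m[...,0],m[...,1],cv2.INTER_CUBIC)
E
python3 - <<'E'
from h import *
im=cv2.imread('pics/top0.png'); 
for n,p,z in [('carA',(351,204),20),('carB',(392,237),20),('carC',(174,242),20),('cream',(357,237),15),('pink',(209,240),15),('ch',(286,214),8),('ball',(287,227),100),('s1',(287,193),26),('s2',(268,222),26),('s3',(305,222),26)]:
    print(n,p2w('top',p,z).round())
cv2.imwrite('pics/c0.png',cv2.resize(im[170:270,125:415],None,fx=2.75,fy=2.75,interpolation=cv2.INTER_CUBIC))
E
```

```text
carA [ 652. -228.]
carB [ 536. -361.]
carC [530. 374.]
cream [ 539. -243.]
pink [536. 257.]
ch [623.  -5.]
ball [561.  -4.]
s1 [693.  -9.]
s2 [593.  57.]
s3 [591. -68.]
```

View pics/c0.png

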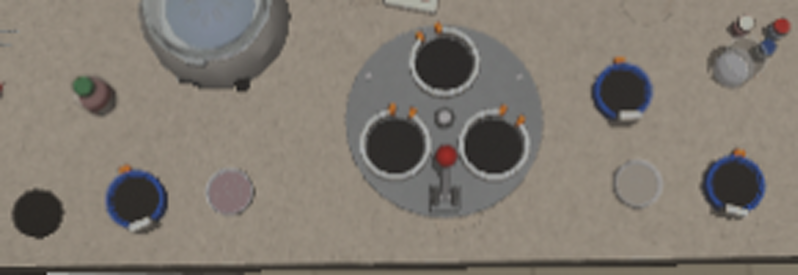

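The crop shows the lever ball at crop (446,156), carriers with keys roughly away from the robot, and sockets' cheeks giving slot directions of about +27°, −12°, −28°. Now moving in for a closer look.

```bash
python3 -m crank '[{"dx":0.0536,"dy":0.0434,"yaw":-0.763},{"dx":0.0536,"dy":0.0434,"yaw":-0.763},{"dx":0.0536,"dy":0.0434,"yaw":-0.763},{"dx":0.0536,"dy":0.0434,"yaw":-0.763},{"dx":0.0536,"dy":0.0434,"yaw":-0.763},{"dx":0.0536,"dy":0.0434,"yaw":-0.763},{"dx":0.0536,"dy":0.0434,"yaw":-0.763},{"dx":0},{"dx":0}]' 0 10
python3 - <<'E'
from h import *
c=eyes.calibration('wrist'); im=eyes.grab_frame('wrist'); print(c['world_from_camera'][:3,3])
np.savez('pics/w1.npz',im=im,**c)
cv2.imwrite('pics/w1.png',im[:,:,::-1])
E
python3 -m crank '[{"dy":0.066,"dx":0.01},{"dy":0.066},{"dy":0.066},{"dy":0.066},{"dy":0.066},{"dx":0},{"dx":0}]'
python3 - <<'E'
from h import *
c=eyes.calibration('wrist'); im=eyes.grab_frame('wrist'); print(c['world_from_camera'][:3,3])
np.savez('pics/w2.npz',im=im,**c)
cv2.imwrite('pics/w2.png',im[:,:,::-1])
E
```

```text
[ 329.43591841 -478.90381106  384.34903188]
[ 329.45134266 -478.93504278  384.47512617]validation failed for argument at $[0]...
validation failed for argument at $[0]...
```

View pics/w1.png

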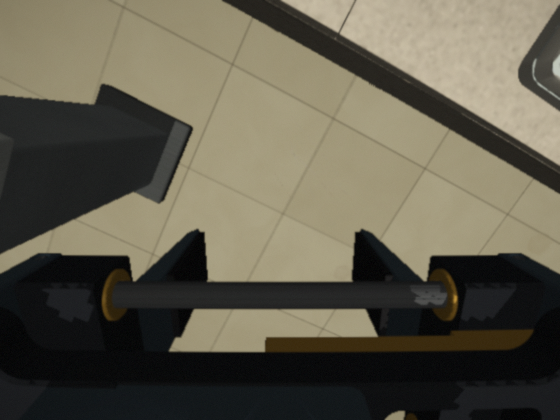

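View pics/w2.png

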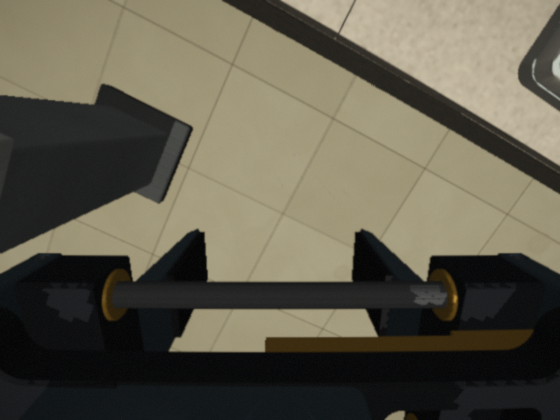

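The wrist views are both from the start pose (the moves were refused for missing keys); they show the floor, with the gripper hiding rows below ~250. Resending with all keys.

```bash
python3 -m crank '[{"dx":0.0486,"dy":0.0434,"dz":0,"yaw":-0.763},{"dx":0.0486,"dy":0.0434,"dz":0,"yaw":-0.763},{"dx":0.0486,"dy":0.0434,"dz":0,"yaw":-0.763},{"dx":0.0486,"dy":0.0434,"dz":0,"yaw":-0.763},{"dx":0.0486,"dy":0.0434,"dz":0,"yaw":-0.763},{"dx":0.0486,"dy":0.0434,"dz":0,"yaw":-0.763},{"dx":0.0486,"dy":0.0434,"dz":0,"yaw":-0.763},{"dx":0,"dy":0,"dz":0,"yaw":0},{"dx":0,"dy":0,"dz":0,"yaw":0}]' 0 10
python3 - <<'E'
from h import *
c=eyes.calibration('wrist'); im=eyes.grab_frame('wrist'); print(c['world_from_camera'][:3,3])
np.savez('pics/w1.npz',im=im,**c)
cv2.imwrite('pics/w1b.png',im[:,:,::-1])
E
python3 -m crank '[{"dx":0,"dy":0.066,"dz":0,"yaw":0},{"dx":0,"dy":0.066,"dz":0,"yaw":0},{"dx":0,"dy":0.066,"dz":0,"yaw":0},{"dx":0,"dy":0.066,"dz":0,"yaw":0},{"dx":0,"dy":0.066,"dz":0,"yaw":0},{"dx":0,"dy":0,"dz":0,"yaw":0},{"dx":0,"dy":0,"dz":0,"yaw":0}]'
python3 - <<'E'
from h import *
c=eyes.calibration('wrist'); im=eyes.grab_frame('wrist'); print(c['world_from_camera'][:3,3])
np.savez('pics/w2.npz',im=im,**c)
cv2.imwrite('pics/w2b.png',im[:,:,::-1])
E
```

```text
time_s: 1.38
ee_pos: [530.5, -270.5, 221.7]
ee_rot: [180.0, 0.1, 0.1]
force: [-1.5, -0.3, 0.8]
gripper_width: 4.3
gripper_force: 0.0
[ 609.8284906  -271.11844003  384.6298775 ]
time_s: 2.3
ee_pos: [530.7, -7.8, 222.1]
ee_rot: [179.9, -0.0, -0.0]
force: [-0.5, 0.0, -0.2]
gripper_width: 0.5
gripper_force: 0.0
[609.77672977  -8.40775816 385.16438446]
```

View pics/w1b.png

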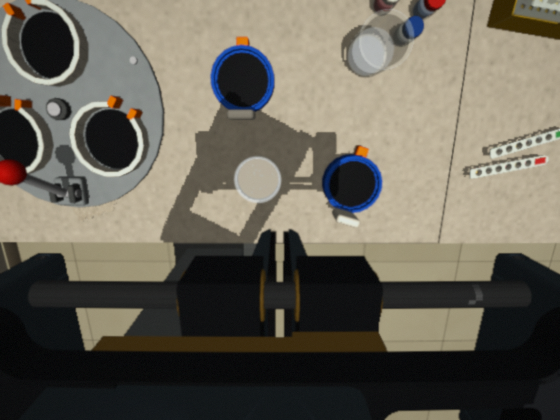

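View pics/w2b.png

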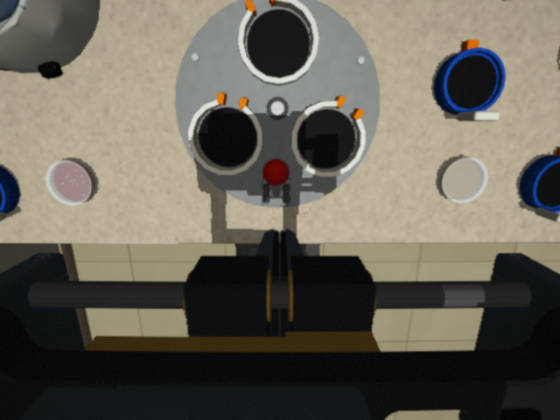

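w1b: carriers at (242,78) and (351,182), cream dish at (258,178), no sign yet whether it is stacked. w2b: ball at (277,172), sockets at (279,40), (226,137), (328,138) with orange cheeks, pink dish at (70,182).

```bash
cat >> h.py <<'E'
from scipy.optimize import minimize
def load(f):
    d=np.load(f); c={k:d[k] for k in('camera_matrix','k1','world_from_camera')}; return d['im'],c
def snap(tag):
    c=eyes.calibration('wrist'); im=eyes.grab_frame('wrist'); np.savez(f'pics/{tag}.npz',im=im,**c); cv2.imwrite(f'pics/{tag}.png',im[:,:,::-1]); return im,c
def proj(P,c): return np.array([w2p('',p,c) for p in P])
def hull(P,c,S=4): return cv2.convexHull(np.round(proj(P,c)*S).astype(np.int32))
def circ(x,y,r,z,n=40): a=np.linspace(0,2*np.pi,n,endpoint=False); return [(x+r*np.cos(t),y+r*np.sin(t),z) for t in a]
def box(x,y,th,x0,x1,w,z0,z1):
    C,S=np.cos(th),np.sin(th)
    return [(x+a*C-b*S,y+a*S+b*C,z) for a in(x0,x1) for b in(-w/2,w/2) for z in(z0,z1)]
def classes(im):
    h=cv2.cvtColor(im,cv2.COLOR_RGB2HSV); H,S,V=[h[...,i].astype(int) for i in range(3)]
    blue=(H>105)&(H<128)&(S>130)&(V>50); org=(H>3)&(H<16)&(S>170)&(V>120); wht=(S<35)&(V>130)
    return blue,org,wht
def fit(im,c,p0,kind,zb=0,show=None):
    """pose fit by rendering; kind 'carrier'/'socket'; zb underside height. returns x,y,yaw(deg),cost"""
    S=4; u,v=w2p('',(p0[0],p0[1],20),c).astype(int); R=75
    x0=max(u-R,0);y0=max(v-R,0); sub=im[y0:v+R,x0:u+R]
    obs=[cv2.GaussianBlur(m.astype(np.float32),(0,0),1.2) for m in classes(sub)]
    off=np.array([x0*S,y0*S]); hh,ww=sub.shape[:2]
    def ren(p):
        x,y,t=p[0],p[1],np.radians(p[2]); L=np.zeros((hh*S,ww*S),np.uint8)
        f=lambda P,l: cv2.fillConvexPoly(L,hull(P,c,S)-off,l)
        if kind=='carrier':
            f(box(x,y,t,30,47,14,zb,zb+14),2)
            f(circ(x,y,36,zb+26)+circ(x,y,36,zb+2),1); f(circ(x,y,31.5,zb+26),4); f(box(x,y,t,-43,-33,28,zb+22,zb+58),3)
        else:
            f(circ(x,y,43.5,26)+circ(x,y,43.5,8),3); f(circ(x,y,37.5,26),4)
            f(box(x,y,t,34,47,18,25.5,26),4)
            for s in(-1,1):
                ox,oy=-np.sin(t)*s*12,np.cos(t)*s*12; f(box(x+ox,y+oy,t,37,49,6,8,26),2)
        return [cv2.GaussianBlur(cv2.resize((L==l).astype(np.float32),(ww,hh),interpolation=cv2.INTER_AREA),(0,0),1.2) for l in(1,2,3)],L
    W=(1,2,.7) if kind=='carrier' else (0,2,1)
    cost=lambda p: sum(w*((a-b)**2).sum() for w,a,b in zip(W,ren(p)[0],obs))
    best=None
    for d in(-15,0,15):
        r=minimize(cost,[p0[0],p0[1],p0[2]+d],method='Nelder-Mead',options=dict(initial_simplex=np.array([[0,0,0],[8,0,0],[0,8,0],[0,0,10]])+[p0[0],p0[1],p0[2]+d],xatol=.05,fatol=.05))
        if best is None or r.fun<best.fun: best=r
    if show:
        L=ren(best.x)[1]; o=cv2.resize(sub[:,:,::-1],(ww*S,hh*S),interpolation=cv2.INTER_CUBIC)
        for l in(1,2,3,4):
            k,_=cv2.findContours((L==l).astype(np.uint8),cv2.RETR_LIST,cv2.CHAIN_APPROX_NONE); cv2.drawContours(o,k,-1,(0,255,255),1)
        cv2.imwrite(show,o) if show!='ret' else None
    res=[*best.x.round(1),round(best.fun,1)]
    return (res,o) if show=='ret' else res
E
cat > m1.py <<'E'
from h import *
i1,c1=load('pics/w1.npz'); i2,c2=load('pics/w2.npz')
for z in(95,100): print('ball',p2w('',(277,172),z,c2))
for z in(15,30): print('cream',z,p2w('',(258,178),z,c1),p2w('',(464,179),z,c2),'diam',np.ptp(proj(circ(539,-243,29.5,z),c1)[:,0]))
O=[]
for n,i,c,p,k in[('A',i1,c1,(652,-228,5),'carrier'),('B',i1,c1,(536,-361,-8),'carrier'),('s1',i2,c2,(693,-9,27),'socket'),('s2',i2,c2,(593,57,-12),'socket'),('s3',i2,c2,(591,-68,-28),'socket')]:
    r,o=fit(i,c,p,k,show='ret'); print(n,r); O.append(cv2.resize(cv2.copyMakeBorder(o,0,600-o.shape[0],0,max(0,600-o.shape[1]),0),(266,266)))
O.append(O[0]*0); cv2.imwrite('pics/fit1.png',np.vstack([np.hstack(O[:3]),np.hstack(O[3:])]))
E
python3 m1.py
```

```text
ball [565.32984353  -6.55197337]
ball [566.09573502  -6.58395154]
cream 15 [ 545.19809337 -244.84556249] [ 544.50238993 -242.76476447] diam 46.98623233134822
cream 30 [ 547.82086825 -245.91174569] [ 547.14747179 -233.26802399] diam 48.865101574582155
A [np.float64(656.8), np.float64(-230.0), np.float64(0.2), np.float64(741.4)]
B [np.float64(537.4), np.float64(-361.6), np.float64(-17.8), np.float64(642.0)]
s1 [np.float64(698.9), np.float64(-8.0), np.float64(24.1), np.float64(9457.7)]
s2 [np.float64(690.1), np.float64(61.7), np.float64(-36.3), np.float64(4641.2)]
s3 [np.float64(592.3), np.float64(-68.8), np.float64(-31.6), np.float64(5741.2)]
```

View pics/fit1.png

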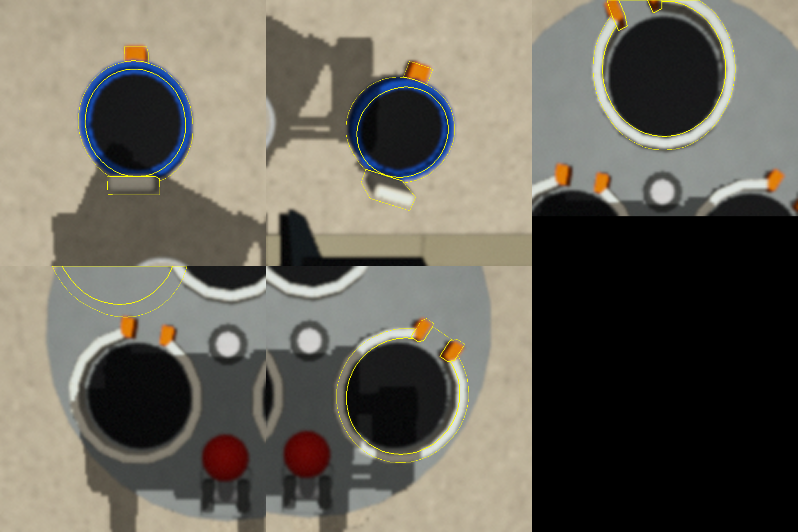

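Fits overlay tightly for carriers A, B and sockets s1, s3 (s2 needs a narrower window); the cream dish is single (z≈15 consistent in both views). Ball at (565,−6.5). Pulling the lever now.

```bash
python3 -m crank '[{"dx":0.05,"dy":0.0016,"dz":0,"yaw":0},{"dx":0.05,"dy":0,"dz":0,"yaw":0},{"dx":0,"dy":0,"dz":-0.0558,"yaw":0},{"dx":0,"dy":0,"dz":-0.0558,"yaw":0},{"dx":0,"dy":0,"dz":-0.0558,"yaw":0},{"dx":0,"dy":0,"dz":0,"yaw":0},{"dx":0,"dy":0,"dz":0,"yaw":0}]'
python3 -m crank '[{"dx":-0.015,"dy":0,"dz":0,"yaw":0},{"dx":-0.015,"dy":0,"dz":0,"yaw":0},{"dx":-0.015,"dy":0,"dz":0,"yaw":0},{"dx":-0.015,"dy":0,"dz":0,"yaw":0},{"dx":-0.015,"dy":0,"dz":0,"yaw":0},{"dx":-0.015,"dy":0,"dz":0,"yaw":0},{"dx":-0.015,"dy":0,"dz":0,"yaw":0},{"dx":-0.01,"dy":0,"dz":0,"yaw":0},{"dx":0,"dy":0,"dz":0,"yaw":0}]'
```

```text
time_s: 3.22
ee_pos: [612.2, -6.4, 89.7]
ee_rot: [180.0, -0.2, -0.0]
force: [-0.3, -0.3, -0.7]
gripper_width: 0.3
gripper_force: 0.0
time_s: 4.35
ee_pos: [519.4, -5.1, 88.3]
ee_rot: [-180.0, -0.1, 0.0]
force: [2.6, 2.0, -1.4]
gripper_width: 0.4
gripper_force: 1.4
```

```bash
for i in 1 2 3; do python3 -m crank '[{"dx":-0.004,"dy":0,"dz":0,"yaw":0},{"dx":-0.004,"dy":0,"dz":0,"yaw":0},{"dx":0,"dy":0,"dz":0,"yaw":0}]' | egrep 'ee_pos|^force'; done
```

```text
ee_pos: [518.7, -5.0, 89.0]
force: [13.5, 1.9, -7.8]
ee_pos: [518.1, -4.9, 89.7]
force: [24.9, 1.3, -15.1]
ee_pos: [517.6, -4.7, 90.6]
force: [36.1, 3.6, -22.8]
```

Lever is at its stop (force rises). Back off, rise, and re-look at the sockets, then go to the right.

```bash
python3 -m crank '[{"dx":0.03,"dy":0,"dz":0,"yaw":0},{"dx":0.03,"dy":0,"dz":0.055,"yaw":0},{"dx":0.02,"dy":0,"dz":0.055,"yaw":0},{"dx":0,"dy":0,"dz":0.055,"yaw":0},{"dx":0,"dy":0,"dz":0,"yaw":0},{"dx":0,"dy":0,"dz":0,"yaw":0}]' 0.45 | egrep 'time|ee_pos|^force'
python3 - <<'E'
import re
s=open('h.py').read()
s=s.replace("obs=[cv2","yy,xx=np.mgrid[y0:y0+sub.shape[0],x0:x0+sub.shape[1]]\n    M=np.zeros(im.shape[:2],np.uint8); cv2.fillConvexPoly(M,hull(circ(p0[0],p0[1],58,26),c,1),1); M=M[y0:v+R,x0:u+R]>0\n    obs=[cv2").replace("m.astype(np.float32),(0,0),1.2) for m in classes","(m&M).astype(np.float32),(0,0),1.2) for m in classes").replace("    yy,xx=np.mgrid[y0:y0+sub.shape[0],x0:x0+sub.shape[1]]\n","").replace("yy,xx=np.mgrid[y0:y0+sub.shape[0],x0:x0+sub.shape[1]]\n    ","")
open('h.py','w').write(s)
E
cat > m2.py <<'E'
from h import *
i,c=snap('w3'); O=[]
for n,p in[('s1',(698,-8,25)),('s2',(593,57,-10)),('s3',(592,-68,-31))]:
    r,o=fit(i,c,p,'socket',show='ret'); print(n,np.array(r)); O.append(cv2.resize(cv2.copyMakeBorder(o,0,600-o.shape[0],0,600-o.shape[1],0),(260,260)))
O.append(i[150:420,150:410,::-1][:260])
cv2.imwrite('pics/fit2.png',np.vstack([np.hstack(O[:2]),np.hstack(O[2:])]))
E
python3 m2.py
```

```text
time_s: 6.22
ee_pos: [562.5, -5.3, 219.1]
force: [-0.6, 0.7, -0.9]
s1 [ 698.5   -8.5   26.  2952.4]
s2 [ 593.5   57.   -13.9 1180.3]
s3 [ 591.2  -68.   -30.6 1809.3]
```

View pics/fit2.png

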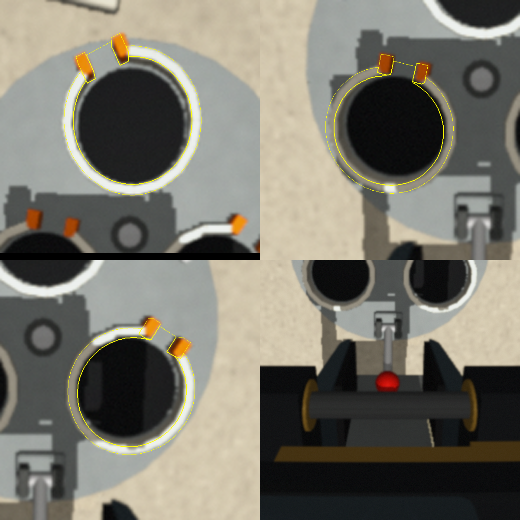

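The lever is over at the unlocked side, and the sockets fit well. Constrained to the 70 mm pattern: s1 (697.7,−8.1,26°), s2 (594.1,55,−13.9°), s3 (591.3,−66.3,−30.6°). Next, look at carrier A with tool yaw 90.

```bash
python3 -m crank '[{"dx":0.0054,"dy":-0.0205,"dz":0,"yaw":1},{"dx":0.0054,"dy":-0.0205,"dz":0,"yaw":1},{"dx":0.0054,"dy":-0.0205,"dz":0,"yaw":1},{"dx":0.0054,"dy":-0.0205,"dz":0,"yaw":1},{"dx":0.0054,"dy":-0.0205,"dz":0,"yaw":1},{"dx":0.0054,"dy":-0.0205,"dz":0,"yaw":1},{"dx":0.0054,"dy":-0.0205,"dz":0,"yaw":1},{"dx":0.0054,"dy":-0.0205,"dz":0,"yaw":1},{"dx":0.0054,"dy":-0.0205,"dz":0,"yaw":1}]' 0.4 20 | egrep 'time'
python3 -m crank '[{"dx":0.0054,"dy":-0.0205,"dz":0,"yaw":1},{"dx":0.0054,"dy":-0.0205,"dz":0,"yaw":1},{"dx":0.0054,"dy":-0.0205,"dz":0,"yaw":1},{"dx":0.0054,"dy":-0.0205,"dz":0,"yaw":1},{"dx":0.0054,"dy":-0.0205,"dz":0,"yaw":1},{"dx":0.0054,"dy":-0.0205,"dz":0,"yaw":1},{"dx":0.0054,"dy":-0.0205,"dz":0,"yaw":1},{"dx":0.0054,"dy":-0.0205,"dz":0,"yaw":1},{"dx":0.0054,"dy":-0.0205,"dz":0,"yaw":1},{"dx":0,"dy":0,"dz":0,"yaw":0}]'
cat > m3.py <<'E'
from h import *
import sys
tag,x,y,t,zb=sys.argv[1],*map(float,sys.argv[2:6])
i,c=snap(tag); s=telemetry.state(); r,o=fit(i,c,(x,y,t),'carrier',zb,show='ret'); cv2.imwrite(f'pics/{tag}f.png',o)
r=np.array(r); g=r[:2]-38*np.array([np.cos(np.radians(r[2])),np.sin(np.radians(r[2]))])
print('carrier',r,'tab',g.round(1),'ee',s['ee_pos'].round(1),s['ee_rot'].round(1),'d',((g-s['ee_pos'][:2])/800).round(4),'dyaw',round((90+r[2]-s['ee_rot'][2])/5,3))
E
python3 m3.py a1 656 -230 0 0
```

```text
time_s: 7.4
time_s: 8.65
ee_pos: [640.6, -300.9, 217.6]
ee_rot: [-179.8, -0.1, 89.9]
force: [0.1, -0.2, 0.2]
gripper_width: 36.6
gripper_force: 0.0
carrier [ 658.3 -230.2    0.9  365.4] tab [ 620.3 -230.8] ee [ 640.7 -300.1  218.1] [-1.798e+02 -1.000e-01  8.990e+01] d [-0.0255  0.0867] dyaw 0.197
```

```bash
python3 -m crank '[{"dx":-0.0128,"dy":0.0434,"dz":0,"yaw":0.197},{"dx":-0.0127,"dy":0.0433,"dz":0,"yaw":0},{"dx":0,"dy":0,"dz":-0.06,"yaw":0},{"dx":0,"dy":0,"dz":-0.06,"yaw":0},{"dx":0,"dy":0,"dz":-0.06,"yaw":0},{"dx":0,"dy":0,"dz":-0.0425,"yaw":0},{"dx":0,"dy":0,"dz":0,"yaw":0},{"dx":0,"dy":0,"dz":0,"yaw":0}]' 
python3 -m crank '[{"dx":0,"dy":0,"dz":0,"yaw":0},{"dx":0,"dy":0,"dz":0,"yaw":0},{"dx":0,"dy":0,"dz":0,"yaw":0},{"dx":0,"dy":0,"dz":0,"yaw":0},{"dx":0,"dy":0,"dz":0,"yaw":0},{"dx":0,"dy":0,"dz":0,"yaw":0}]' 0 30
```

```text
time_s: 9.7
ee_pos: [621.9, -230.9, 43.4]
ee_rot: [179.9, 0.0, 91.0]
force: [0.5, -0.9, 1.0]
gripper_width: 36.7
gripper_force: 0.0
time_s: 10.45
ee_pos: [621.1, -231.2, 42.9]
ee_rot: [180.0, 0.0, 91.0]
force: [-1.9, -0.8, 5.7]
gripper_width: 9.9
gripper_force: 30.0
```

Gripped (9.9 mm). Lift and look at the carrier in the hand.

```bash
python3 -m crank '[{"dx":0,"dy":0,"dz":0.03,"yaw":0},{"dx":0,"dy":0,"dz":0.05,"yaw":0},{"dx":0,"dy":0,"dz":0.05,"yaw":0},{"dx":0,"dy":0,"dz":0.02,"yaw":0},{"dx":0,"dy":0,"dz":0,"yaw":0},{"dx":0,"dy":0,"dz":0,"yaw":0}]' 
python3 m3.py a2 659 -231 1 118
```

```text
time_s: 11.2
ee_pos: [620.0, -230.6, 159.8]
ee_rot: [-179.8, -0.1, 91.0]
force: [0.3, 0.9, -1.8]
gripper_width: 10.1
gripper_force: 30.0
carrier [ 660.8 -229.8   15.7  995. ] tab [ 624.2 -240.1] ee [ 620.1 -230.6  159.7] [-1.798e+02 -1.000e-01  9.100e+01] d [ 0.0052 -0.0119] dyaw 2.935
```

View pics/a2f.png

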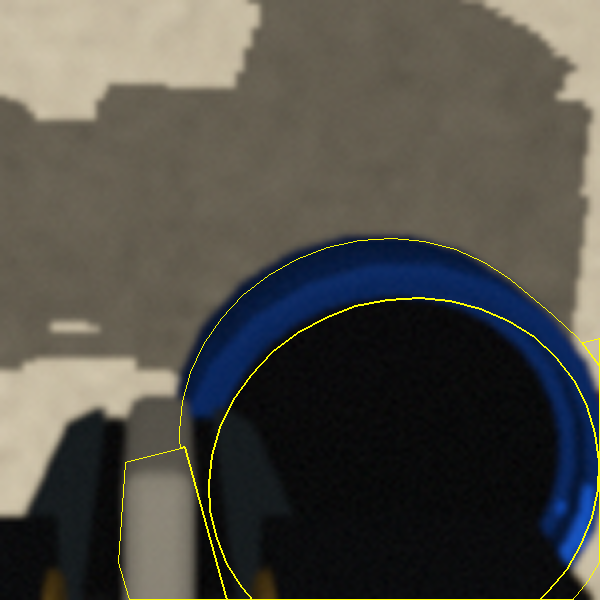

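The carrier sits square in the jaws; the fit window was too small for the close range. Refit the saved picture with a proper window.

```bash
sed -i 's/R=75/R=75 if zb<50 else 150/; s/(p0\[0\],p0\[1\],20),c)/(p0[0],p0[1],20+zb),c)/; s/58,26),c,1)/58,26+zb),c,1)/' h.py
python3 - <<'E'
from h import *
i,c=load('pics/a2.npz')
for zb in(112,117,122): print(fit(i,c,(658,-230,1),'carrier',zb))
E
```

```text
[np.float64(659.7), np.float64(-231.1), np.float64(-0.5), np.float64(1513.6)]
[np.float64(658.1), np.float64(-230.0), np.float64(-2.0), np.float64(1679.0)]
[np.float64(656.7), np.float64(-229.0), np.float64(-1.9), np.float64(1918.3)]
```

In-hand pose matches geometry (658,−230). Carry it to s1 and hover.

```bash
python3 -m crank '[{"dx":0.01085,"dy":0.05145,"dz":0,"yaw":1},{"dx":0.01085,"dy":0.05145,"dz":0,"yaw":1},{"dx":0.01085,"dy":0.05145,"dz":0,"yaw":1},{"dx":0.01085,"dy":0.05145,"dz":0,"yaw":1},{"dx":0.01085,"dy":0.05145,"dz":0,"yaw":1},{"dx":0,"dy":0,"dz":-0.05,"yaw":0},{"dx":0,"dy":0,"dz":-0.05,"yaw":0},{"dx":0,"dy":0,"dz":0,"yaw":0},{"dx":0,"dy":0,"dz":0,"yaw":0},{"dx":0,"dy":0,"dz":0,"yaw":0}]'
```

```text
time_s: 12.5
ee_pos: [665.8, -25.5, 84.0]
ee_rot: [179.8, 0.1, 116.0]
force: [0.4, -0.1, -1.0]
gripper_width: 9.8
gripper_force: 30.0
```

```bash
python3 -m crank '[{"dx":-0.0025,"dy":0.0008,"dz":-0.01,"yaw":0},{"dx":0,"dy":0,"dz":-0.005,"yaw":0},{"dx":0,"dy":0,"dz":0,"yaw":0}]'|egrep 'ee_pos|^force'
for i in 1 2 3; do python3 -m crank '[{"dx":0,"dy":0,"dz":-0.005,"yaw":0},{"dx":0,"dy":0,"dz":-0.005,"yaw":0},{"dx":0,"dy":0,"dz":0,"yaw":0}]'|egrep 'ee_pos|^force';done
```

```text
ee_pos: [662.1, -24.6, 69.6]
force: [-0.2, -0.4, -1.1]
ee_pos: [662.8, -24.8, 61.7]
force: [1.4, -1.5, -1.9]
ee_pos: [662.8, -24.8, 53.7]
force: [2.1, -0.6, -3.8]
ee_pos: [662.8, -24.8, 50.8]
force: [-5.9, -2.3, 21.4]
```

Seated: TCP 50.8 = exactly grasp height + 8. Release, lift, and go to carrier B.

```bash
Z='{"dx":0,"dy":0,"dz":0,"yaw":0}'; python3 -m crank '[{"dx":0,"dy":0,"dz":0.006,"yaw":0},{"dx":0,"dy":0,"dz":0,"yaw":0},{"dx":0,"dy":0,"dz":0,"yaw":0},{"dx":0,"dy":0,"dz":0,"yaw":0},{"dx":0,"dy":0,"dz":0,"yaw":0}]' 0.4|egrep 'ee_pos|^force|width'
python3 -m crank '[{"dx":0,"dy":0,"dz":0.03,"yaw":0},{"dx":0,"dy":0,"dz":0.07,"yaw":0},{"dx":0,"dy":0,"dz":0.07,"yaw":0},{"dx":0,"dy":0,"dz":0.04,"yaw":0}]'|egrep 'ee_pos'
python3 -m crank '[{"dx":-0.0208,"dy":-0.0571,"dz":0,"yaw":-0.978},{"dx":-0.0208,"dy":-0.0571,"dz":0,"yaw":-0.978},{"dx":-0.0208,"dy":-0.0571,"dz":0,"yaw":-0.978},{"dx":-0.0208,"dy":-0.0571,"dz":0,"yaw":-0.978},{"dx":-0.0208,"dy":-0.0571,"dz":0,"yaw":-0.978},{"dx":-0.0208,"dy":-0.0571,"dz":0,"yaw":-0.978},{"dx":-0.0208,"dy":-0.0571,"dz":0,"yaw":-0.978},{"dx":-0.0208,"dy":-0.0571,"dz":0,"yaw":-0.978},{"dx":-0.0208,"dy":-0.0571,"dz":0,"yaw":-0.978},{"dx":0,"dy":0,"dz":0,"yaw":0}]'
python3 m3.py b1 537 -361 -17 0
```

```text
ee_pos: [662.3, -24.5, 50.4]
force: [0.5, -0.7, 0.4]
gripper_width: 36.7
ee_pos: [663.4, -24.6, 222.4]
time_s: 16.38
ee_pos: [511.1, -438.8, 218.2]
ee_rot: [-180.0, 0.0, 71.8]
force: [1.3, -0.1, 0.2]
gripper_width: 36.4
gripper_force: 0.0
carrier [ 538.4 -362.2  -16.1  397.2] tab [ 501.9 -351.7] ee [ 511.9 -436.9  218.3] [-180.    -0.    71.9] d [-0.0125  0.1065] dyaw 0.403
```

```bash
python3 -m crank '[{"dx":-0.0063,"dy":0.0533,"dz":0,"yaw":0.2},{"dx":-0.0062,"dy":0.0532,"dz":0,"yaw":0.2},{"dx":0,"dy":0,"dz":-0.06,"yaw":0},{"dx":0,"dy":0,"dz":-0.06,"yaw":0},{"dx":0,"dy":0,"dz":-0.06,"yaw":0},{"dx":0,"dy":0,"dz":-0.04,"yaw":0},{"dx":0,"dy":0,"dz":0,"yaw":0},{"dx":0,"dy":0,"dz":0,"yaw":0}]' 
python3 -m crank '[{"dx":0,"dy":0,"dz":0,"yaw":0},{"dx":0,"dy":0,"dz":0,"yaw":0},{"dx":0,"dy":0,"dz":0,"yaw":0},{"dx":0,"dy":0,"dz":0,"yaw":0},{"dx":0,"dy":0,"dz":0,"yaw":0},{"dx":0,"dy":0,"dz":0,"yaw":0}]' 0 30
```

```text
time_s: 17.42
ee_pos: [504.0, -350.4, 44.3]
ee_rot: [179.9, 0.0, 74.1]
force: [0.7, 0.7, 0.1]
gripper_width: 36.0
gripper_force: 0.0
time_s: 18.18
ee_pos: [502.8, -350.7, 43.6]
ee_rot: [180.0, 0.0, 74.0]
force: [-1.9, 0.1, 5.2]
gripper_width: 9.6
gripper_force: 30.0
```

```bash
python3 -m crank '[{"dx":0,"dy":0,"dz":0.03,"yaw":0},{"dx":0,"dy":0,"dz":0.06,"yaw":0},{"dx":0,"dy":0,"dz":0.06,"yaw":0},{"dx":0,"dy":0,"dz":0,"yaw":0}]' |egrep 'ee_pos|width'
python3 -m crank '[{"dx":0.0117,"dy":0.0633,"dz":0,"yaw":-0.487},{"dx":0.0117,"dy":0.0633,"dz":0,"yaw":-0.487},{"dx":0.0117,"dy":0.0633,"dz":0,"yaw":-0.487},{"dx":0.0117,"dy":0.0633,"dz":0,"yaw":-0.487},{"dx":0.0117,"dy":0.0633,"dz":0,"yaw":-0.487},{"dx":0.0117,"dy":0.0633,"dz":0,"yaw":-0.487},{"dx":0,"dy":0,"dz":-0.05,"yaw":0},{"dx":0,"dy":0,"dz":-0.05,"yaw":0},{"dx":0,"dy":0,"dz":0,"yaw":0},{"dx":0,"dy":0,"dz":0,"yaw":0}]'
python3 -m crank '[{"dx":0,"dy":0,"dz":0,"yaw":0}]'
```

```text
ee_pos: [504.8, -352.0, 166.9]
gripper_width: 9.9
time_s: 19.92
ee_pos: [559.4, -46.8, 83.3]
ee_rot: [180.0, -0.0, 59.4]
force: [1.1, -0.2, -0.8]
gripper_width: 10.0
gripper_force: 30.0
time_s: 20.05
ee_pos: [560.0, -47.0, 84.4]
ee_rot: [179.8, -0.1, 59.4]
force: [0.2, 1.0, -0.6]
gripper_width: 9.8
gripper_force: 30.0
```

```bash
python3 -m crank '[{"dx":-0.0008,"dy":0.0003,"dz":-0.01,"yaw":0},{"dx":0,"dy":0,"dz":-0.005,"yaw":0},{"dx":0,"dy":0,"dz":0,"yaw":0}]'|egrep 'ee_pos|^force'
for i in 1 2 3; do python3 -m crank '[{"dx":0,"dy":0,"dz":-0.005,"yaw":0},{"dx":0,"dy":0,"dz":-0.005,"yaw":0},{"dx":0,"dy":0,"dz":0,"yaw":0}]'|egrep 'ee_pos|^force';done
```

```text
ee_pos: [557.9, -46.4, 70.5]
force: [0.5, 0.6, -0.8]
ee_pos: [557.9, -46.4, 62.4]
force: [-0.8, 0.7, -0.6]
ee_pos: [557.9, -46.4, 54.4]
force: [0.1, 0.9, -0.9]
ee_pos: [558.6, -46.3, 51.4]
force: [-9.6, 1.4, 28.8]
```

Seated (51.4). Release and go look at carrier C.

```bash
python3 -m crank '[{"dx":0,"dy":0,"dz":0.006,"yaw":0},{"dx":0,"dy":0,"dz":0,"yaw":0},{"dx":0,"dy":0,"dz":0,"yaw":0},{"dx":0,"dy":0,"dz":0,"yaw":0},{"dx":0,"dy":0,"dz":0,"yaw":0}]' 0.4|egrep 'ee_pos|^force|width'
python3 -m crank '[{"dx":0,"dy":0,"dz":0.03,"yaw":0},{"dx":0,"dy":0,"dz":0.07,"yaw":0},{"dx":0,"dy":0,"dz":0.07,"yaw":0},{"dx":0,"dy":0,"dz":0.04,"yaw":0}]'|egrep 'ee_pos'
python3 -m crank '[{"dx":0,"dy":0.0478,"dz":0,"yaw":1},{"dx":0,"dy":0.0478,"dz":0,"yaw":1},{"dx":0,"dy":0.0478,"dz":0,"yaw":1},{"dx":0,"dy":0.0478,"dz":0,"yaw":1},{"dx":0,"dy":0.0478,"dz":0,"yaw":1},{"dx":0,"dy":0.0478,"dz":0,"yaw":1},{"dx":0,"dy":0.0478,"dz":0,"yaw":1},{"dx":0,"dy":0.0478,"dz":0,"yaw":1},{"dx":0,"dy":0.0478,"dz":0,"yaw":1},{"dx":0,"dy":0,"dz":0,"yaw":0}]'
python3 m3.py k1 534 374 15 0
```

```text
ee_pos: [558.1, -46.4, 51.2]
force: [-0.4, -0.8, 0.4]
gripper_width: 36.5
ee_pos: [559.2, -46.5, 222.8]
time_s: 23.92
ee_pos: [557.9, 300.1, 218.9]
ee_rot: [-180.0, -0.0, 104.6]
force: [0.6, -0.7, 0.2]
gripper_width: 36.3
gripper_force: 0.0
carrier [530.4 372.8  23.5 580.6] tab [495.6 357.6] ee [557.9 298.5 219. ] [-179.9    0.   104.5] d [-0.078  0.074] dyaw 1.804
```

Run:
```python
import cv2
cv2.imwrite('pics/v1.png',cv2.hconcat([cv2.resize(cv2.imread('pics/k1.png'),(500,375)),cv2.resize(cv2.imread('pics/k1f.png'),(290,375))]))
```

```text
(no output)
```

View pics/v1.png

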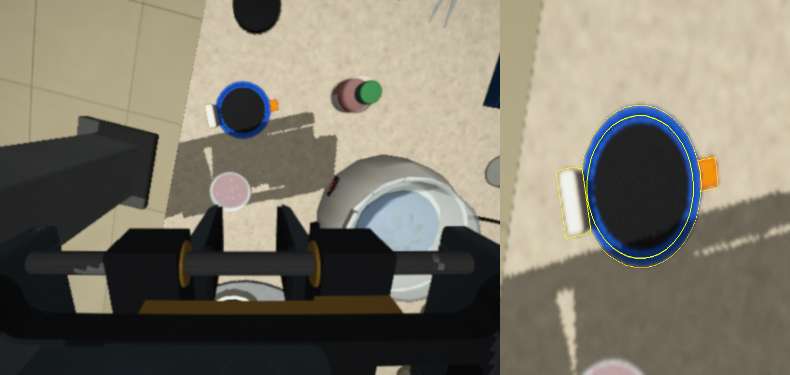

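Carrier C fits well (530.4, 372.8, 23.5°), bottle well clear at the right. Grasp it.

```bash
python3 -m crank '[{"dx":-0.039,"dy":0.037,"dz":0,"yaw":0.9},{"dx":-0.039,"dy":0.037,"dz":0,"yaw":0.9},{"dx":0,"dy":0,"dz":-0.06,"yaw":0},{"dx":0,"dy":0,"dz":-0.06,"yaw":0},{"dx":0,"dy":0,"dz":-0.06,"yaw":0},{"dx":0,"dy":0,"dz":-0.04,"yaw":0},{"dx":0,"dy":0,"dz":0,"yaw":0},{"dx":0,"dy":0,"dz":0,"yaw":0}]' 
python3 -m crank '[{"dx":0,"dy":0,"dz":0,"yaw":0},{"dx":0,"dy":0,"dz":0,"yaw":0},{"dx":0,"dy":0,"dz":0,"yaw":0},{"dx":0,"dy":0,"dz":0,"yaw":0},{"dx":0,"dy":0,"dz":0,"yaw":0},{"dx":0,"dy":0,"dz":0,"yaw":0}]' 0 30
python3 -m crank '[{"dx":0,"dy":0,"dz":0.03,"yaw":0},{"dx":0,"dy":0,"dz":0.06,"yaw":0},{"dx":0,"dy":0,"dz":0.06,"yaw":0},{"dx":0,"dy":0,"dz":0,"yaw":0},{"dx":0,"dy":0,"dz":0,"yaw":0}]' |egrep 'ee_|width'
```

```text
time_s: 24.98
ee_pos: [497.0, 356.9, 45.1]
ee_rot: [179.9, -0.0, 113.3]
force: [0.2, 1.0, 0.6]
gripper_width: 36.5
gripper_force: 0.0
time_s: 25.72
ee_pos: [496.1, 357.1, 44.4]
ee_rot: [179.9, -0.0, 113.4]
force: [-0.4, -0.3, 5.5]
gripper_width: 9.8
gripper_force: 30.0
ee_pos: [495.0, 356.4, 162.3]
ee_rot: [-179.9, 0.0, 113.4]
gripper_width: 9.6
```

```bash
python3 -m crank '[{"dx":0.0097,"dy":-0.0457,"dz":0,"yaw":-0.9325},{"dx":0.0097,"dy":-0.0457,"dz":0,"yaw":-0.9325},{"dx":0.0097,"dy":-0.0457,"dz":0,"yaw":-0.9325},{"dx":0.0097,"dy":-0.0457,"dz":0,"yaw":-0.9325},{"dx":0.0097,"dy":-0.0457,"dz":0,"yaw":-0.9325},{"dx":0.0097,"dy":-0.0457,"dz":0,"yaw":-0.9325},{"dx":0.0097,"dy":-0.0457,"dz":0,"yaw":-0.9325},{"dx":0.0097,"dy":-0.0457,"dz":0,"yaw":-0.9325},{"dx":0,"dy":0,"dz":-0.05,"yaw":0},{"dx":0,"dy":0,"dz":-0.05,"yaw":0}]'|egrep 'ee_pos'
python3 -m crank '[{"dx":0,"dy":0,"dz":0,"yaw":0},{"dx":0,"dy":0,"dz":0,"yaw":0},{"dx":0,"dy":0,"dz":0,"yaw":0}]'
```

```text
ee_pos: [556.7, 63.6, 80.8]
time_s: 27.98
ee_pos: [559.0, 64.7, 85.1]
ee_rot: [179.8, -0.1, 76.1]
force: [0.3, 0.7, -1.3]
gripper_width: 9.7
gripper_force: 30.0
```

```bash
python3 -m crank '[{"dx":-0.0008,"dy":-0.0006,"dz":-0.01,"yaw":0},{"dx":0,"dy":0,"dz":-0.005,"yaw":0},{"dx":0,"dy":0,"dz":0,"yaw":0}]'|egrep 'ee_pos|^force'
for i in 1 2 3; do python3 -m crank '[{"dx":0,"dy":0,"dz":-0.005,"yaw":0},{"dx":0,"dy":0,"dz":-0.005,"yaw":0},{"dx":0,"dy":0,"dz":0,"yaw":0}]'|egrep 'ee_pos|^force';done
```

```text
ee_pos: [557.0, 64.0, 71.3]
force: [0.2, -0.5, -1.1]
ee_pos: [557.0, 63.9, 63.2]
force: [0.6, -0.3, -1.2]
ee_pos: [557.0, 64.0, 55.2]
force: [0.4, 0.0, -0.3]
ee_pos: [557.5, 64.0, 52.3]
force: [-9.9, -0.7, 29.4]
```

Seated. Release, lift, and turn to look at the pink dish from above.

```bash
python3 -m crank '[{"dx":0,"dy":0,"dz":0.006,"yaw":0},{"dx":0,"dy":0,"dz":0,"yaw":0},{"dx":0,"dy":0,"dz":0,"yaw":0},{"dx":0,"dy":0,"dz":0,"yaw":0},{"dx":0,"dy":0,"dz":0,"yaw":0}]' 0.4|egrep 'ee_pos|^force|width'
python3 -m crank '[{"dx":0,"dy":0,"dz":0.03,"yaw":0},{"dx":0,"dy":0,"dz":0.07,"yaw":0},{"dx":0,"dy":0,"dz":0.07,"yaw":0},{"dx":0,"dy":0,"dz":0.04,"yaw":0}]'|egrep 'ee_pos'
python3 -m crank '[{"dx":-0.0068,"dy":0.01472,"dz":0,"yaw":-1},{"dx":-0.0068,"dy":0.01472,"dz":0,"yaw":-1},{"dx":-0.0068,"dy":0.01472,"dz":0,"yaw":-1},{"dx":-0.0068,"dy":0.01472,"dz":0,"yaw":-1},{"dx":-0.0068,"dy":0.01472,"dz":0,"yaw":-1},{"dx":-0.0068,"dy":0.01472,"dz":0,"yaw":-1},{"dx":-0.0068,"dy":0.01472,"dz":0,"yaw":-1},{"dx":-0.0068,"dy":0.01472,"dz":0,"yaw":-1},{"dx":-0.0068,"dy":0.01472,"dz":0,"yaw":-1}]' 1 |egrep 'ee_pos'
python3 -m crank '[{"dx":-0.0068,"dy":0.01472,"dz":0,"yaw":-1},{"dx":-0.0068,"dy":0.01472,"dz":0,"yaw":-1},{"dx":-0.0068,"dy":0.01472,"dz":0,"yaw":-1},{"dx":-0.0068,"dy":0.01472,"dz":0,"yaw":-1},{"dx":-0.0068,"dy":0.01472,"dz":0,"yaw":-1},{"dx":-0.0068,"dy":0.01472,"dz":0,"yaw":-1},{"dx":-0.0068,"dy":0.01472,"dz":0,"yaw":-1},{"dx":-0.0068,"dy":0.01472,"dz":0,"yaw":-1},{"dx":-0.0068,"dy":0.01472,"dz":0,"yaw":-1},{"dx":0,"dy":0,"dz":0,"yaw":0}]'
cat > m4.py <<'E'
from h import *
import sys
tag,x,y=sys.argv[1],*map(float,sys.argv[2:4])
im,c=snap(tag); s=telemetry.state(); f=3; x1=x+60;y1=y+60
o=ortho('wrist',x-60,x1,y-60,y1,15,f,im,c); g=cv2.medianBlur(cv2.cvtColor(o,cv2.COLOR_RGB2GRAY),5)
k=cv2.HoughCircles(g,cv2.HOUGH_GRADIENT_ALT,1.5,20,param1=120,param2=.6,minRadius=int(26*f),maxRadius=int(32*f))
o=o[:,:,::-1].copy()
for u,v,r in k[0][:4]:
    p=np.array([x1-v/f,y1-u/f]); cv2.circle(o,(int(u),int(v)),int(r),(0,0,255),1)
    print('dish',p.round(1),'r',round(r/f,1),'d',((p-s['ee_pos'][:2])/800).round(4))
print(s['ee_pos'].round(1),s['ee_rot'].round(1)); cv2.imwrite(f'pics/{tag}f.png',o)
E
python3 m4.py p1 537 257
```

```text
ee_pos: [557.2, 64.0, 52.0]
force: [-0.1, 0.7, 0.0]
gripper_width: 36.6
ee_pos: [558.2, 64.1, 223.6]
ee_pos: [508.0, 170.3, 220.2]
time_s: 32.98
ee_pos: [459.0, 276.4, 220.2]
ee_rot: [180.0, 0.0, -13.8]
force: [-0.8, -0.8, 0.2]
gripper_width: 91.1
gripper_force: 0.0
dish [540.  261.5] r 27.8 d [ 0.1009 -0.018 ]
[459.3 275.9 220.3] [180.    0.  -13.8]
```

View pics/p1f.png

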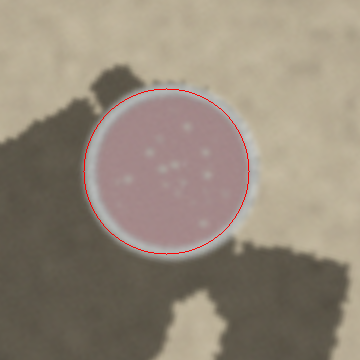

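The dish outline spans about (84–259, 83–260) px in the plan view, so its centre is (539.8, 260). Grasp high on its rim.

```bash
python3 -m crank '[{"dx":0.0503,"dy":-0.0098,"dz":0,"yaw":0},{"dx":0.0503,"dy":-0.0098,"dz":0,"yaw":0},{"dx":0,"dy":0,"dz":-0.06,"yaw":0},{"dx":0,"dy":0,"dz":-0.06,"yaw":0},{"dx":0,"dy":0,"dz":-0.06,"yaw":0},{"dx":0,"dy":0,"dz":-0.06,"yaw":0},{"dx":0,"dy":0,"dz":0,"yaw":0},{"dx":0,"dy":0,"dz":-0.0148,"yaw":0},{"dx":0,"dy":0,"dz":0,"yaw":0},{"dx":0,"dy":0,"dz":0,"yaw":0}]' 1 8
python3 -m crank '[{"dx":0,"dy":0,"dz":0,"yaw":0}]'
```

```text
time_s: 34.28
ee_pos: [540.7, 260.6, 18.0]
ee_rot: [-179.9, -0.1, -13.9]
force: [-0.0, 2.0, -0.7]
gripper_width: 91.0
gripper_force: 0.0
time_s: 34.4
ee_pos: [540.4, 260.6, 17.7]
ee_rot: [-179.9, -0.1, -13.9]
force: [-0.2, 0.8, 1.0]
gripper_width: 90.9
gripper_force: 0.0
```

```bash
python3 -m crank '[{"dx":-0.0006,"dy":0,"dz":-0.0013,"yaw":0},{"dx":0,"dy":0,"dz":0,"yaw":0},{"dx":0,"dy":0,"dz":0,"yaw":0},{"dx":0,"dy":0,"dz":0,"yaw":0},{"dx":0,"dy":0,"dz":0,"yaw":0},{"dx":0,"dy":0,"dz":0,"yaw":0},{"dx":0,"dy":0,"dz":0,"yaw":0},{"dx":0,"dy":0,"dz":0,"yaw":0}]' 0 8
python3 -m crank '[{"dx":0,"dy":0,"dz":0.02,"yaw":0},{"dx":0,"dy":0,"dz":0.05,"yaw":0},{"dx":0,"dy":0,"dz":0.05,"yaw":0},{"dx":0,"dy":0,"dz":0,"yaw":0},{"dx":0,"dy":0,"dz":0,"yaw":0}]'
```

```text
time_s: 35.4
ee_pos: [539.4, 260.3, 15.6]
ee_rot: [180.0, -0.0, -13.9]
force: [0.8, -0.1, 0.4]
gripper_width: 58.6
gripper_force: 8.0
time_s: 36.02
ee_pos: [539.0, 260.1, 111.8]
ee_rot: [180.0, 0.0, -13.9]
force: [0.5, 0.4, 0.3]
gripper_width: 59.0
gripper_force: 8.0
```

Dish held (59 mm). Move to where the camera looks down on the seated carriers.

```bash
python3 -m crank '[{"dx":-0.0069,"dy":-0.058,"dz":0.034,"yaw":0},{"dx":-0.0069,"dy":-0.058,"dz":0.034,"yaw":0},{"dx":-0.0069,"dy":-0.058,"dz":0.034,"yaw":0},{"dx":-0.0069,"dy":-0.058,"dz":0.034,"yaw":0},{"dx":0,"dy":0,"dz":0,"yaw":0},{"dx":0,"dy":0,"dz":0,"yaw":0}]'
cat > m5.py <<'E'
from h import *
import sys
i,c=snap(sys.argv[1]); O=[]
for n,p in[('s1',(697.7,-8,26)),('s2',(594.2,55,-14)),('s3',(591.2,-66,-30))]:
    r,o=fit(i,c,p,'carrier',8,show='ret'); print(n,np.array(r)); O.append(cv2.resize(cv2.copyMakeBorder(o,0,600-o.shape[0],0,600-o.shape[1],0),(260,260)))
O.append(cv2.resize(i[:,:,::-1],(260,260)))
cv2.imwrite(f'pics/{sys.argv[1]}f.png',np.vstack([np.hstack(O[:2]),np.hstack(O[2:])]))
E
python3 m5.py q1
```

```text
time_s: 36.78
ee_pos: [516.6, 74.9, 219.1]
ee_rot: [180.0, 0.1, -13.9]
force: [-0.0, -0.5, 0.9]
gripper_width: 58.6
gripper_force: 8.0
s1 [ 700.    -8.9   43.5 1855.4]
s2 [ 595.    55.6  -10.6 2320.9]
s3 [ 591.2  -68.2  -25.9 2750.5]
```

Seated carrier s2 confirmed at about (594.6, 55.2). Bring the dish over it and down.

```bash
python3 -m crank '[{"dx":0.0485,"dy":-0.0124,"dz":0,"yaw":0},{"dx":0.0485,"dy":-0.0124,"dz":0,"yaw":0},{"dx":0,"dy":0,"dz":0,"yaw":0},{"dx":0,"dy":0,"dz":-0.06,"yaw":0},{"dx":0,"dy":0,"dz":-0.06,"yaw":0},{"dx":0,"dy":0,"dz":-0.06,"yaw":0},{"dx":0,"dy":0,"dz":-0.025,"yaw":0},{"dx":0,"dy":0,"dz":0,"yaw":0},{"dx":0,"dy":0,"dz":0,"yaw":0}]'
python3 -m crank '[{"dx":0,"dy":0,"dz":0,"yaw":0}]'|egrep 'ee_|^for'
```

```text
time_s: 37.95
ee_pos: [594.9, 55.6, 57.0]
ee_rot: [-180.0, -0.0, -13.8]
force: [0.2, 0.1, -0.3]
gripper_width: 59.2
gripper_force: 8.0
ee_pos: [595.4, 55.2, 57.6]
ee_rot: [-180.0, -0.1, -13.9]
force: [-0.3, -0.4, 0.6]
```

```bash
python3 -m crank '[{"dx":-0.0006,"dy":0,"dz":-0.006,"yaw":0},{"dx":0,"dy":0,"dz":-0.004,"yaw":0},{"dx":0,"dy":0,"dz":0,"yaw":0}]'|egrep 'ee_pos|^for'
for i in 1 2 3; do python3 -m crank '[{"dx":0,"dy":0,"dz":-0.0025,"yaw":0},{"dx":0,"dy":0,"dz":0,"yaw":0}]'|egrep 'ee_pos|^for'; done
```

```text
ee_pos: [594.3, 54.9, 48.1]
force: [-0.4, 0.2, -1.1]
ee_pos: [594.4, 54.8, 46.2]
force: [0.6, 0.0, -1.6]
ee_pos: [594.4, 54.8, 44.2]
force: [-0.6, 0.3, 0.5]
ee_pos: [594.6, 54.8, 43.1]
force: [-1.3, 0.0, 4.9]
```

Dish bottomed at the expected height (floor, not rim). Release and look at the cream dish.

```bash
python3 -m crank '[{"dx":0,"dy":0,"dz":0.001,"yaw":0},{"dx":0,"dy":0,"dz":0,"yaw":0},{"dx":0,"dy":0,"dz":0,"yaw":0},{"dx":0,"dy":0,"dz":0,"yaw":0},{"dx":0,"dy":0,"dz":0.02,"yaw":0},{"dx":0,"dy":0,"dz":0.07,"yaw":0},{"dx":0,"dy":0,"dz":0.07,"yaw":0},{"dx":0,"dy":0,"dz":0.06,"yaw":0}]' 0.8|egrep 'ee_pos|width'
python3 -m crank '[{"dx":-0.0295,"dy":-0.0648,"dz":0,"yaw":-0.644},{"dx":-0.0295,"dy":-0.0648,"dz":0,"yaw":-0.644},{"dx":-0.0295,"dy":-0.0648,"dz":0,"yaw":-0.644},{"dx":-0.0295,"dy":-0.0648,"dz":0,"yaw":-0.644},{"dx":-0.0295,"dy":-0.0648,"dz":0,"yaw":-0.644},{"dx":0,"dy":0,"dz":0,"yaw":0},{"dx":0,"dy":0,"dz":0,"yaw":0}]' 1
python3 m4.py d1 545 -244
```

```text
ee_pos: [594.7, 54.9, 222.9]
gripper_width: 72.6
time_s: 41.08
ee_pos: [476.6, -204.2, 220.0]
ee_rot: [-180.0, -0.1, -30.0]
force: [0.7, 0.3, 0.2]
gripper_width: 91.3
gripper_force: 0.0
dish [ 541.  -243.5] r 28.6 d [ 0.0802 -0.0498]
[ 476.8 -203.7  219.8] [-180.    -0.   -29.9]
```

View pics/d1f.png

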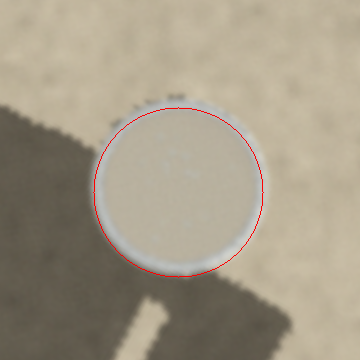

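Dish outline spans about (94–266, 99–276) px, so its centre is (542.5, −244). Grasp it.

```bash
python3 -m crank '[{"dx":0.0411,"dy":-0.0252,"dz":0,"yaw":0},{"dx":0.041,"dy":-0.0252,"dz":0,"yaw":0},{"dx":0,"dy":0,"dz":-0.06,"yaw":0},{"dx":0,"dy":0,"dz":-0.06,"yaw":0},{"dx":0,"dy":0,"dz":-0.06,"yaw":0},{"dx":0,"dy":0,"dz":-0.06,"yaw":0},{"dx":0,"dy":0,"dz":0,"yaw":0},{"dx":0,"dy":0,"dz":-0.015,"yaw":0},{"dx":0,"dy":0,"dz":0,"yaw":0},{"dx":0,"dy":0,"dz":0,"yaw":0}]' 1 8
python3 -m crank '[{"dx":0,"dy":0,"dz":0,"yaw":0}]'|egrep ee_
```

```text
time_s: 42.38
ee_pos: [543.0, -245.0, 16.6]
ee_rot: [-180.0, -0.1, -30.0]
force: [0.1, -0.3, -0.4]
gripper_width: 91.6
gripper_force: 0.0
ee_pos: [542.6, -245.0, 16.2]
ee_rot: [-180.0, -0.1, -30.0]
```

```bash
python3 -m crank '[{"dx":0,"dy":0,"dz":0,"yaw":0},{"dx":0,"dy":0,"dz":0,"yaw":0},{"dx":0,"dy":0,"dz":0,"yaw":0},{"dx":0,"dy":0,"dz":0,"yaw":0},{"dx":0,"dy":0,"dz":0,"yaw":0},{"dx":0,"dy":0,"dz":0,"yaw":0},{"dx":0,"dy":0,"dz":0,"yaw":0},{"dx":0,"dy":0,"dz":0,"yaw":0}]' 0 8
python3 -m crank '[{"dx":0,"dy":0,"dz":0.02,"yaw":0},{"dx":0,"dy":0,"dz":0.07,"yaw":0},{"dx":0,"dy":0,"dz":0.07,"yaw":0},{"dx":0.0153,"dy":0.0559,"dz":0,"yaw":0},{"dx":0.0153,"dy":0.0559,"dz":0,"yaw":0},{"dx":0.0153,"dy":0.0559,"dz":0,"yaw":0},{"dx":0.0153,"dy":0.0559,"dz":0,"yaw":0},{"dx":0,"dy":0,"dz":0,"yaw":0},{"dx":0,"dy":0,"dz":-0.06,"yaw":0},{"dx":0,"dy":0,"dz":-0.045,"yaw":0}]'
python3 -m crank '[{"dx":0,"dy":0,"dz":0,"yaw":0},{"dx":0,"dy":0,"dz":0,"yaw":0},{"dx":0,"dy":0,"dz":0,"yaw":0}]'|egrep 'ee_|^for'
```

```text
time_s: 43.5
ee_pos: [542.1, -244.7, 15.1]
ee_rot: [180.0, 0.0, -30.0]
force: [-0.8, 0.3, -0.0]
gripper_width: 58.9
gripper_force: 8.0
time_s: 44.75
ee_pos: [590.7, -66.6, 58.9]
ee_rot: [180.0, -0.0, -30.0]
force: [0.7, -0.1, -0.1]
gripper_width: 58.5
gripper_force: 8.0
ee_pos: [592.3, -66.3, 61.3]
ee_rot: [-179.9, -0.2, -30.0]
force: [0.1, -0.2, 0.6]
```

```bash
python3 -m crank '[{"dx":-0.0006,"dy":0,"dz":-0.008,"yaw":0},{"dx":0,"dy":0,"dz":-0.006,"yaw":0},{"dx":0,"dy":0,"dz":0,"yaw":0}]'|egrep 'ee_pos|^for'
for i in 1 2 3; do python3 -m crank '[{"dx":0,"dy":0,"dz":-0.0025,"yaw":0},{"dx":0,"dy":0,"dz":0,"yaw":0}]'|egrep 'ee_pos|^for'; done
```

```text
ee_pos: [590.1, -65.7, 47.4]
force: [0.4, -1.1, -0.4]
ee_pos: [590.5, -65.8, 45.8]
force: [0.6, 0.0, -0.2]
ee_pos: [590.5, -65.8, 43.8]
force: [0.3, 0.3, 0.1]
ee_pos: [590.8, -65.8, 42.6]
force: [-0.9, 0.0, 4.4]
```

Bottomed out. Release, lift and take the check picture before locking.

```bash
python3 -m crank '[{"dx":0,"dy":0,"dz":0.001,"yaw":0},{"dx":0,"dy":0,"dz":0,"yaw":0},{"dx":0,"dy":0,"dz":0,"yaw":0},{"dx":0,"dy":0,"dz":0,"yaw":0},{"dx":0,"dy":0,"dz":0.02,"yaw":0},{"dx":0,"dy":0,"dz":0.07,"yaw":0},{"dx":0,"dy":0,"dz":0.07,"yaw":0},{"dx":0,"dy":0,"dz":0.06,"yaw":0}]' 0.8|egrep 'ee_pos|width'
python3 -m crank '[{"dx":-0.015,"dy":0.0125,"dz":0,"yaw":1},{"dx":-0.015,"dy":0.0125,"dz":0,"yaw":1},{"dx":-0.015,"dy":0.0125,"dz":0,"yaw":1},{"dx":-0.015,"dy":0.0125,"dz":0,"yaw":1},{"dx":-0.015,"dy":0.0125,"dz":0,"yaw":1},{"dx":-0.015,"dy":0.0125,"dz":0,"yaw":1},{"dx":0,"dy":0,"dz":0,"yaw":0},{"dx":0,"dy":0,"dz":0,"yaw":0},{"dx":0,"dy":0,"dz":0,"yaw":0}]' 0
python3 - <<'E'
from h import *
i,c=snap('v2'); t=eyes.grab_frame('top'); 
a=cv2.resize(i[:260,120:440,::-1],(500,406),interpolation=cv2.INTER_CUBIC); b=cv2.resize(t[165:265,235:335,::-1],(300,300),interpolation=cv2.INTER_CUBIC)
cv2.imwrite('pics/v2c.png',np.hstack([a,cv2.copyMakeBorder(b,0,106,0,0,0)]))
E
```

```text
ee_pos: [590.9, -65.9, 222.5]
gripper_width: 73.0
time_s: 48.38
ee_pos: [519.1, -6.2, 219.0]
ee_rot: [180.0, -0.0, -0.1]
force: [-0.3, -0.0, 0.5]
gripper_width: 0.6
gripper_force: 0.0
```

View pics/v2c.png

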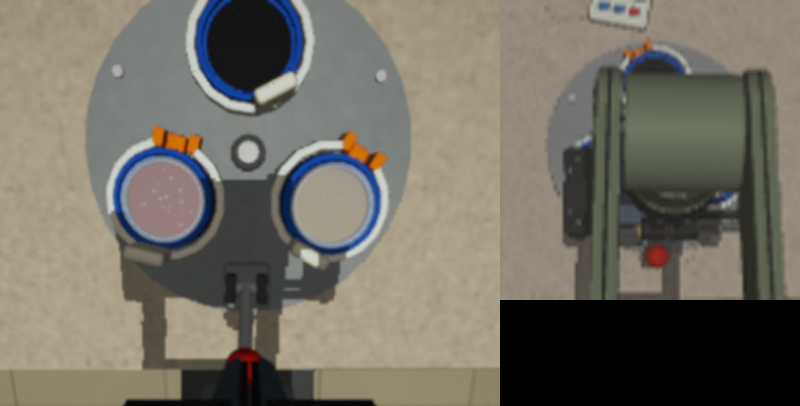

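Everything is seated: both dishes lie in the recesses and the three keys are in their slots. Now push the lever back to lock.

```bash
python3 -m crank '[{"dx":-0.047,"dy":0,"dz":0,"yaw":0},{"dx":-0.047,"dy":0,"dz":0,"yaw":0},{"dx":0,"dy":0,"dz":-0.0546,"yaw":0},{"dx":0,"dy":0,"dz":-0.0546,"yaw":0},{"dx":0,"dy":0,"dz":-0.0546,"yaw":0},{"dx":0,"dy":0,"dz":0,"yaw":0},{"dx":0,"dy":0,"dz":0,"yaw":0}]' |egrep 'ee_pos|^for'
python3 -m crank '[{"dx":0.015,"dy":0,"dz":0,"yaw":0},{"dx":0.015,"dy":0,"dz":0,"yaw":0},{"dx":0.015,"dy":0,"dz":0,"yaw":0},{"dx":0.015,"dy":0,"dz":0,"yaw":0},{"dx":0.015,"dy":0,"dz":0,"yaw":0},{"dx":0.015,"dy":0,"dz":0,"yaw":0},{"dx":0.015,"dy":0,"dz":0,"yaw":0},{"dx":0,"dy":0,"dz":0,"yaw":0}]'|egrep 'ee_pos|^for'
for i in 1 2 3; do python3 -m crank '[{"dx":0.004,"dy":0,"dz":0,"yaw":0},{"dx":0.004,"dy":0,"dz":0,"yaw":0},{"dx":0,"dy":0,"dz":0,"yaw":0}]' | egrep 'ee_pos|^force'; done
```

```text
ee_pos: [444.7, -5.9, 89.0]
force: [-0.3, -0.0, 0.3]
ee_pos: [528.6, -5.8, 87.6]
force: [-0.4, -0.7, 0.1]
ee_pos: [533.7, -5.7, 87.7]
force: [0.4, 0.7, -1.3]
ee_pos: [536.4, -5.7, 87.3]
force: [-9.6, 1.2, 4.6]
ee_pos: [537.1, -5.6, 87.1]
force: [-21.9, 0.1, 15.8]
```

At the stop (force rising, 77 mm total ball travel). Retreat and check.

```bash
python3 -m crank '[{"dx":-0.03,"dy":0,"dz":0,"yaw":0},{"dx":-0.03,"dy":0,"dz":0.05,"yaw":0},{"dx":0.02,"dy":0,"dz":0.07,"yaw":0},{"dx":0.04,"dy":0,"dz":0.05,"yaw":0},{"dx":0.03,"dy":0,"dz":0,"yaw":0},{"dx":0,"dy":0,"dz":0,"yaw":0},{"dx":0,"dy":0,"dz":0,"yaw":0}]'
python3 - <<'E'
from h import *
i,c=snap('v3'); h=cv2.cvtColor(i,cv2.COLOR_RGB2HSV).astype(int)
m=((h[...,0]<3)|(h[...,0]>176))&(h[...,1]>180)&(h[...,2]>60); n,l,s,ce=cv2.connectedComponentsWithStats(m.astype(np.uint8)); k=1+s[1:,4].argmax(); print('ball',p2w('',ce[k],96,c),s[k,4])
for p in[(697.7,-8,26),(594.2,55,-14),(591.2,-66,-30)]: print(np.array(fit(i,c,p,'carrier',8)))
for x,y in[(594.2,55),(591,-66)]:
    o=ortho('wrist',x-60,x+60,y-60,y+60,43,3,i,c); g=cv2.medianBlur(cv2.cvtColor(o,cv2.COLOR_RGB2GRAY),5)
    q=cv2.HoughCircles(g,cv2.HOUGH_GRADIENT_ALT,1.5,20,param1=120,param2=.5,minRadius=78,maxRadius=98)
    print('dish',None if q is None else [(round(x+60-v/3,1),round(y+60-u/3,1),round(r/3,1)) for u,v,r in q[0][:3]])
E
```

```text
time_s: 52.35
ee_pos: [569.8, -5.8, 223.1]
ee_rot: [180.0, 0.1, 0.0]
force: [0.5, -0.2, -0.7]
gripper_width: 0.3
gripper_force: 0.0
ball [566.96984737  -5.26773147] 426
[ 696.5   -8.1   29.2 2778.1]
[593.3  55.   12.6 973.2]
[ 589.4  -67.9  -16.  1254.4]
dish [(np.float32(595.2), np.float32(53.5), np.float32(29.2))]
dish [(np.float32(591.0), np.float32(-65.5), np.float32(29.1))]
```

Ball is at its locked end (567, −5), the dishes are centred at (595, 54) and (591, −66), and the carriers are in their sockets.

```bash
python3 -c "
from workcell import ticket; print(ticket.job_done())"
```

```text
the job is handed in; nothing more can be done
None
```

The job is handed in: I unlocked the changer, seated all three carriers fully home and laid the cream and pink dishes flat in two of them, leaving the far carrier empty. I then pushed the lever back to its locked stop. Only two dishes were there, the beaker and bottle were not touched, and it took about 52 s of the 208 s allowed.

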